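Clip the carry handle onto the caddy and tug-test it

TASK

Set the loose carry handle over the post in the middle of the breakfast caddy and press it down until it clips fully home. Then prove the clip: pull straight up on the handle with slowly rising force until the pull is about 12 N (never over 15 N), hold that pull for half a second, ease off, and let go, leaving the handle seated. Do not ram it down, and leave the jars and the other things standing where they are.

Things in the scene. Friction and masses are not known exactly. Their poses are not given: they have to be found in the camera images.
- caddy: wooden tray, 110 (x) x 250 (y) x 32 mm high, floor 10 mm thick, fixed to the table: it neither slides nor lifts. Origin: centre of its underside; x across the tray, y along it, z up. A clip post stands in its middle and a jar at each end, about 84 mm from the post along y
- post_top (a point): top of the black clip post on its axis, 46 mm above the caddy's origin, axes as the caddy's. The post is 24 mm (x) x 27 mm (y) with rounded upper edges; two grey sprung jaws have their noses towards +y and -y, tips 20 mm from the axis and 27 to 31 mm above the tray's underside
- seat (a point): point on the tray floor on the axis of the post, 10 mm above the caddy's origin, axes as the caddy's. When clipped home the handle's origin lies here, its rim on the tray floor, with the handle's y along the caddy's y (either way round)
- handle: loose carry handle, about 150 g, standing upright on the table. Origin: centre of the underside of its rim, z up. Black hollow foot 36 (x) x 52 (y) x 46 mm high, open below: cavity 28 x 44 mm, 41 mm deep, 2 mm of play on the post to each side (x and y). Above it a stem and a wooden grip bar
- rib_level (a point): point on the handle's axis 12 mm above its rim, level with two ribs inside its +y and -y walls (31 mm apart) that snap under the jaws. They meet the jaws 13 to 17 mm before home, pushing past takes about 9 N, the snap comes 6 to 10 mm before home. Clipped, the free play upward is 0.3 to 4.5 mm (it differs each time); then the jaws resist by 10 to 15 N per mm and let go above 20 N
- grip (a point): centre of the wooden grip bar, 78 mm above the handle's origin, axes as the handle's. The bar is 18 mm (x) x 66 mm (y) x 24 mm (z): pinch it across x
- jam_jar: jar with a yellow lid, 63 mm wide, 90 mm high, standing in the caddy; origin at the centre of its underside
- honey_jar: jar with a grey lid, 58 mm wide, 85 mm high, standing in the other end of the caddy; origin at the centre of its underside
- cinnamon: spice jar, 45 mm wide, 106 mm high, at the back of the table; origin at the centre of its underside
- cup: white cup, 70 mm wide, 82 mm high, at the back of the table; origin at the centre of its underside

How it is judged:
By the outcome, as a careful person would: the job done as asked, in the order asked, and still so for the second after the job is handed in, with the robot touching nothing.
It also fails if it takes over 72 s, if anything falls off the work surface, if the arm or the gripper's body presses on something with over 40 N, if the wrist force passes 120 N, or if a joint passes its speed limit or range.

ROBOT

A 6-joint arm with a two-finger parallel gripper is mounted at the origin on a cart in front of the work surface, level with it; the furniture and walls round the work are solid. World frame = base frame: x ahead of the robot, y to its left, z up, the work surface at z = 0. Lengths are in m, angles in rad, forces in N, time in s.
With the tool pointing down it reaches from about 0.275 to 0.725 m from the base axis. Payload 15.9 kg.
Tool frame: the origin (TCP) lies midway between the tips of the shut fingers; the grasp point (between the pads) lies 19 mm behind it; z points along the fingers, y is the line along which they close (so a half turn about z gives the same grasp; the last joint's range is limited). The gripper opens to 85 mm and grips with 20 to 120 N. Pads are 22 mm wide; open, the fingers measure 114 mm over their backs; the gripper's body (76 mm by 85 mm) begins 54 mm behind the grasp point. The pads swing forward as they close: fully open they stand 13 mm farther back than shut.
Start: joints at [-1.276, 0.213, -0.034, 1.323, 0, 1.571], TCP at [0.145, -0.478, 0.231] pointing down, gripper open.
Joint ranges: [-2.98, 2.98], [-0.74, 1.72], [-1.14, 1.35], [-2.1, 2.04], [-1.57, 1.44], [-3.14, 3.14]. Speed limits (rad/s): [1.89, 1.89, 2.39, 2.57, 3.14, 3.14].

INTERFACE

Orientations are given as a unit quaternion [x, y, z, w].
In Python, from cell import * gives the robot as it stands.
- The arm moves only by the shell command python3 -m jog 'ROWS' [FORCE]. ROWS is JSON, one flat list of numbers, 5 for each row, row after row: the finger opening in m, from 0 to 0.0854, then the shift along the tool's x, y, z in m, then the turn about the tool's z in degrees. In form: [grip, dx, dy, dz, spin, grip, dx, dy, dz, spin, ...]. A call has 1 to 12 rows; each row is the pose to reach, as a shift and turn from the pose commanded when the call began, along the tool's axes at that moment; what a row does not reach only later rows make up. A row lasts 1/8 s, in which the tool goes at most 62.5 mm and 10.7 degrees, less where a joint would pass 70% of its speed; a pose out of reach is approached as far as the arm can. A call with a gripper value outside its range is refused whole. The fingers move at their own pace and stop on an object; FORCE is the grip in N (left out, the last holds). Time passes only in rows, so rows that repeat a pose let the fingers close. It gives the time, the measured TCP pose, the force, the opening and the grip force at its end, in the units of the state.
- get_obs(): the state, without advancing time (a new reading comes with each control period).
- read_camera(name): name is "scene" or "top" or "wrist"; returns a dict with "image" (384x512x3 uint8, red, green, blue), "range_z" (384x512 float32, m along the optical axis (not along the pixel's ray), 0 where there is no reading), "mtx" (3x3 intrinsics, pixels), "position" and "orientation" of the camera in the world; the wrist camera has in their place "hand_eye" (4x4, takes a point from camera to tool coordinates, whose origin is the TCP and whose axes are the flange's). Camera axes: x right, y down, z forward; pixel columns grow to the right and rows downward; lengths in m; the calibration is good to about 2 mm. The wrist camera is an equidistant fisheye: a pixel r from the principal point sees the ray r / f radians off the axis. A picture is of the moment at which its call begins: read the wrist's pose just before it.
- job_done(): hands the job in; it is judged then, once.
Trained networks look in the newest picture that a camera, given by its name, has taken for a name from the list of things; names that differ only in an ending like _2 or _b are one class to them, and where a whole thing is asked for, a point or a joint stands for the part that bears it (a point fixed in the world has none). Each returns a list of dicts, best first, with "score" (0 to 1); they miss things now and then, are a little off and sometimes report something else, mostly with a low value. They report only what shows in the picture. A call takes as long as a camera call.
- spot_in(camera, query): "extent" ([left, top, width, height] in pixels, round what is visible of it).
- landmark_of(camera, query): "centre" ([column, row] in pixels: a listed point, or the origin of a listed thing).
The state is a dict: "clock": time; "qpos": joint angles; "dq": joint speeds; "joint_efforts": joint torques, N m; "tool_pos": TCP position; "tool_rot": TCP orientation; "contact_force": force on the tool from outside, world axes, zero at the start; "wrist_torque": the same for the moment, N m; "opening": finger opening in m; "grip_force": force on a finger pad.
Only numpy, scipy, OpenCV 4.12 (cv2) and the standard library are available. Lean on these libraries where they do the work, as an engineer would, in place of code of your own. Each camera call takes 0.05 s, during which the arm holds its last target. There are 200 camera calls.

## Working session

There is one attempt and no reset: what is moved stays moved. The work goes in short steps, Python scripts to look and compute and a shell command to move; the robot and the scene stay as the last step left them, time stands still between calls to the robot, and variables do not carry over. Pictures are saved under pics/ and viewed, at most 10 in all, crops included, and the job is handed in when it is done.

```bash
ls; mkdir -p pics
cat > h.py <<'E'
from cell import *
import numpy as np, cv2
from scipy.spatial.transform import Rotation as R
def ray(c,px,obs=None):
    K=np.array(c["mtx"]);u=(px[0]-K[0,2])/K[0,0];v=(px[1]-K[1,2])/K[1,1]
    if "hand_eye" in c:
        r=np.hypot(u,v);d=np.array([u/r*np.sin(r),v/r*np.sin(r),np.cos(r)])
        H=np.array(c["hand_eye"]);T=R.from_quat(obs["tool_rot"])
        return T.apply(H[:3,3])+obs["tool_pos"],T.apply(H[:3,:3]@d)
    d=np.array([u,v,1.]);q=R.from_quat(c["orientation"])
    return np.array(c["position"]),q.apply(d)
def tri(rays):
    A=np.zeros((3,3));b=np.zeros(3)
    for o,d in rays:
        d=d/np.linalg.norm(d);P=np.eye(3)-np.outer(d,d);A+=P;b+=P@o
    x=np.linalg.solve(A,b)
    return x,[np.linalg.norm(np.cross(x-o,d/np.linalg.norm(d))) for o,d in rays]
def depthpt(c,px):
    u,v=int(round(px[0])),int(round(px[1]));z=np.median(c["range_z"][v-1:v+2,u-1:u+2]);o,d=ray(c,px);return o+d*z
E
python3 - <<'E'
from h import *
o=get_obs();print(o["tool_pos"],o["tool_rot"],o["contact_force"])
cs={}
for n in ["scene","top"]:
    cs[n]=read_camera(n);cv2.imwrite(f"pics/{n}0.png",cs[n]["image"][:,:,::-1])
    print(n,cs[n]["position"])
for q in ["post_top","seat","grip","rib_level","handle","caddy","jam_jar","honey_jar","cinnamon","cup"]:
    rs=[]
    for n in cs:
        l=landmark_of(n,q)[:2]
        print(q,n,[(np.round(k["centre"]).tolist(),round(k["score"],2)) for k in l])
        if l: rs.append(ray(cs[n],l[0]["centre"]))
    if len(rs)==2: x,e=tri(rs);print("   ",x.round(4),np.round(e,4))
E
```

```text
pics
[ 0.1451683  -0.47808645  0.23081154] [ 9.89156118e-01  1.46866769e-01 -8.80466354e-05 -5.65128370e-04] [-0.6305292  -1.00303973 -1.02023141]
scene [0.04163441 0.81756094 0.54116506]
top [ 0.37489498 -0.02628107  0.97587552]
post_top scene [([254.0, 228.0], 0.73), ([228.0, 194.0], 0.4)]
post_top top [([195.0, 249.0], 0.65)]
    [0.4607 0.1143 0.0399] [0.0046 0.0046]
seat scene [([253.0, 243.0], 0.71)]
seat top [([194.0, 251.0], 0.98)]
    [0.4591 0.1235 0.0033] [0.005 0.005]
grip scene [([307.0, 170.0], 0.85)]
grip top [([311.0, 241.0], 0.73), ([315.0, 240.0], 0.61)]
    [ 0.4448 -0.1436  0.0933] [0.0001 0.0001]
rib_level scene [([305.0, 194.0], 0.71)]
rib_level top [([309.0, 239.0], 0.67)]
    [ 0.4553 -0.1525  0.0134] [0.0024 0.0024]
handle scene [([302.0, 196.0], 0.57)]
handle top [([311.0, 241.0], 0.83)]
    [ 0.4573 -0.1539  0.0026] [0.006 0.006]
caddy scene [([259.0, 243.0], 0.59)]
caddy top [([194.0, 252.0], 0.6)]
    [0.4509 0.1187 0.0032] [0.0008 0.0008]
jam_jar scene [([250.0, 261.0], 0.73), ([258.0, 170.0], 0.36)]
jam_jar top [([162.0, 270.0], 0.75)]
    [0.4206 0.1983 0.0118] [0.0048 0.0048]
honey_jar scene [([265.0, 223.0], 0.75)]
honey_jar top [([229.0, 236.0], 0.83)]
    [0.4811 0.0351 0.0077] [0.0008 0.0008]
cinnamon scene [([262.0, 170.0], 0.7)]
cinnamon top [([348.0, 150.0], 0.65)]
    [ 0.6677 -0.2769 -0.0034] [0.0022 0.0022]
cup scene [([226.0, 195.0], 0.55)]
cup top [([267.0, 168.0], 0.71)]
    [ 0.6516 -0.0641 -0.0008] [0.0123 0.0123]
```

Run:
```python
import cv2
a=cv2.imread("pics/top0.png")[180:330,130:350];cv2.imwrite("pics/topc.png",cv2.resize(a,None,fx=3.5,fy=3.5,interpolation=cv2.INTER_CUBIC))
```

```text
(no output)
```

View pics/topc.png

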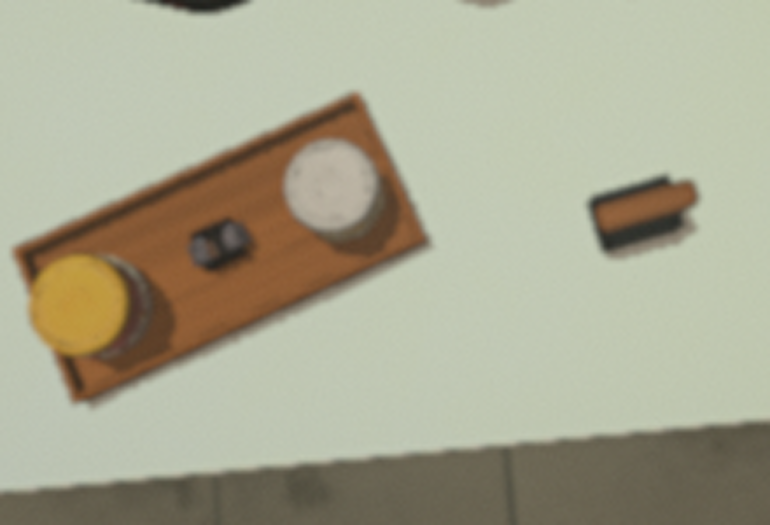

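View pics/scene0.png

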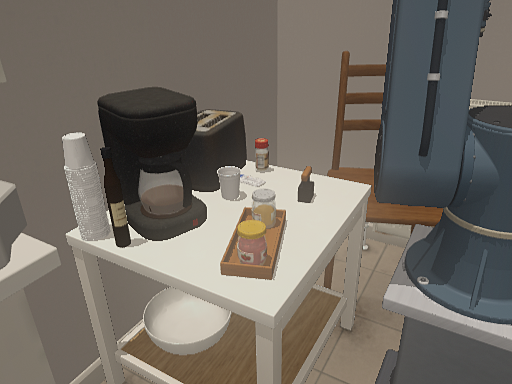

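The top crop shows the caddy running diagonally, with the jam jar at its left end and the honey jar at the right. The post is at about (193,250) in the full image. The handle stands apart at about (312,240), its bar nearly along image x, tilted up about 14° to the right. The scene view shows a clear path to it.

Next I move above the handle, turning the tool to match.

```bash
python3 -m jog '[0.0854,0.035,-0.023,-0.02,-8, 0.0854,0.07,-0.046,-0.04,-17, 0.0854,0.105,-0.069,-0.05,-26, 0.0854,0.14,-0.092,-0.05,-35, 0.0854,0.175,-0.115,-0.05,-44, 0.0854,0.21,-0.138,-0.05,-53, 0.0854,0.245,-0.161,-0.05,-62, 0.0854,0.28,-0.184,-0.05,-71, 0.0854,0.32,-0.21,-0.05,-79, 0.0854,0.351,-0.228,-0.05,-87, 0.0854,0.351,-0.228,-0.05,-87, 0.0854,0.351,-0.228,-0.05,-87]'
python3 - <<'E'
from h import *
o=get_obs();c=read_camera("wrist");cv2.imwrite("pics/w1.png",c["image"][:,:,::-1])
print(o["tool_pos"],R.from_quat(o["tool_rot"]).as_matrix().round(3).tolist(),o["qpos"]);print(np.round(c["hand_eye"],3),c["mtx"])
print(np.round(R.from_quat(read_camera("top")["orientation"]).as_matrix(),3))
for q in ["grip","rib_level","handle","post_top","seat"]:
    for k in landmark_of("wrist",q)[:2]:
        p,d=ray(c,k["centre"],o);z={"grip":.078,"rib_level":.012,"post_top":.046,"seat":.01}.get(q,0)
        print(q,np.round(k["centre"]),round(k["score"],2),(p+d*(z-p[2])/d[2]).round(4))
E
```

```text
clock: 2.6
tool_pos: [0.4147, -0.1584, 0.2813]
tool_rot: [0.617, 0.787, -0.0, -0.0]
contact_force: [-1.2, -0.6, -0.8]
opening: 0.0853
grip_force: 0.0
[ 0.41466057 -0.15842906  0.28128946] [[-0.239, 0.971, -0.0], [0.971, 0.239, -0.0], [-0.0, -0.0, -1.0]] [-3.64840498e-01  9.37707565e-02 -5.02080502e-02  1.42697387e+00
 -1.59541058e-04  9.64481858e-01]
[[ 0.    -0.947 -0.321  0.083]
 [ 1.     0.     0.     0.001]
 [-0.    -0.321  0.947 -0.143]
 [ 0.     0.     0.     1.   ]] [[297.31863964   0.         258.72693247]
 [  0.         297.31863964 191.80039154]
 [  0.           0.           1.        ]]
[[-0.092 -0.975  0.202]
 [-0.996  0.091 -0.013]
 [-0.005 -0.202 -0.979]]
grip [292. 165.] 0.75 [ 0.4549 -0.1495  0.078 ]
handle [284. 157.] 0.81 [ 0.4531 -0.1561  0.    ]
```

```bash
cat >> h.py <<'E'
def cloud(c,o):
    K=np.array(c["mtx"]);v,u=np.mgrid[0:384,0:512];x=(u-K[0,2])/K[0,0];y=(v-K[1,2])/K[1,1];z=c["range_z"]
    if "hand_eye" in c:
        r=np.hypot(x,y)+1e-9;t=np.tan(np.minimum(r,1.4));x,y=x/r*t,y/r*t
        P=np.stack([x*z,y*z,z],-1).reshape(-1,3);H=np.array(c["hand_eye"])
        W=R.from_quat(o["tool_rot"]).apply(P@H[:3,:3].T+H[:3,3])+o["tool_pos"]
    else: W=R.from_quat(c["orientation"]).apply(np.stack([x*z,y*z,z],-1).reshape(-1,3))+c["position"]
    W=W.reshape(384,512,3);W[z<=0]=np.nan;return W
def rect(W,xy,rad,z0,z1):
    m=(np.hypot(W[...,0]-xy[0],W[...,1]-xy[1])<rad)&(W[...,2]>z0)&(W[...,2]<z1)
    p=W[m];r=cv2.minAreaRect((p[:,:2]*1000).astype(np.float32))
    b=cv2.boxPoints(r);e=b[1]-b[0];f=b[2]-b[1];e=e if np.linalg.norm(e)>np.linalg.norm(f) else f
    return len(p),np.round(r[0],1),np.round(r[1],1),round(np.degrees(np.arctan2(e[1],e[0]))%180,1),np.percentile(p[:,2],[5,50,95]).round(4)
E
python3 - <<'E'
from h import *
o=get_obs();c=read_camera("wrist");W=cloud(c,o)
print("bar",rect(W,(.45,-.15),.06,.07,.12));print("all",rect(W,(.45,-.15),.06,.015,.12));print("table z",np.nanmedian(W[...,2][np.abs(W[...,2])<.03]))
o=get_obs();c=read_camera("top");W=cloud(c,o)
print("bar",rect(W,(.45,-.15),.06,.07,.12));print("post",rect(W,(.455,.117),.03,.035,.06));print("tray",rect(W,(.455,.117),.16,.006,.04))
for n,q in (("jam",(.42,.198)),("honey",(.481,.035))): print(n,rect(W,q,.05,.075,.12))
E
```

```text
bar (852, array([ 451.2, -152.2]), array([18.4, 63.6]), np.float32(100.9), array([0.0807, 0.089 , 0.0908]))
all (1395, array([ 451.2, -152.2]), array([36.6, 63.7]), np.float32(100.6), array([0.0316, 0.0864, 0.0906]))
table z 0.00020136162518819
bar (231, array([ 451. , -150.7]), array([17.9, 61.6]), np.float32(101.0), array([0.083 , 0.0888, 0.0917]))
post (129, array([456.8, 120.3]), array([24. , 33.6]), np.float32(109.5), array([0.0363, 0.041 , 0.0465]))
tray (3774, array([466.2, 124. ]), array([130.2, 249.4]), np.float32(109.5), array([0.0073, 0.0107, 0.0328]))
jam (681, array([422.6, 195.8]), array([59.4, 58.8]), np.float32(44.4), array([0.0954, 0.0993, 0.102 ]))
honey (561, array([480.2,  40.1]), array([56.2, 55.4]), np.float32(85.8), array([0.0914, 0.0945, 0.0969]))
```

View pics/w1.png

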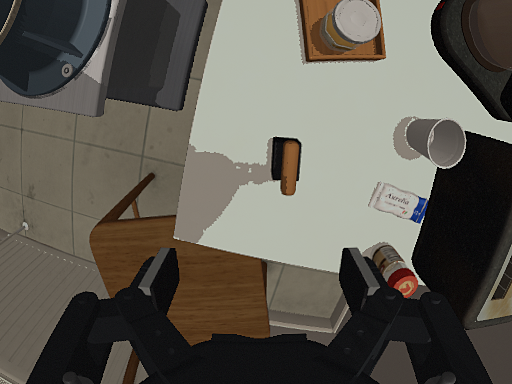

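The wrist picture shows the handle alone at about (288,160), with free space on both sides for the fingers. Depth puts the bar centre at (0.451, -0.152) with yaw 101° and its top at 0.0905. I descend to grasp.

```bash
python3 -m jog '[0.0854,-0.001,0.02,0.02,1.5, 0.0854,-0.0025,0.037,0.05,2.8, 0.0854,-0.0025,0.037,0.09,2.8, 0.0854,-0.0025,0.037,0.13,2.8, 0.0854,-0.0025,0.037,0.165,2.8, 0.0854,-0.0025,0.037,0.19,2.8, 0.0854,-0.0025,0.037,0.205,2.8, 0.0854,-0.0025,0.037,0.215,2.8, 0.0854,-0.0025,0.037,0.221,2.8, 0.0854,-0.0025,0.037,0.221,2.8, 0.0854,-0.0025,0.037,0.221,2.8]' 40
python3 - <<'E'
from h import *
o=get_obs();c=read_camera("wrist");cv2.imwrite("pics/w2.png",c["image"][:,:,::-1]);W=cloud(c,o)
M=R.from_quat(o["tool_rot"]).as_matrix();print(o["tool_pos"],M[:,0].round(3))
print("bar",rect(W,(.45,-.15),.05,.07,.1))
E
```

```text
clock: 4.42
tool_pos: [0.4518, -0.1519, 0.0608]
tool_rot: [0.635, 0.772, 0.0, 0.0]
contact_force: [-0.0, 0.3, -0.4]
opening: 0.0849
grip_force: 0.0
[ 0.45178541 -0.15193316  0.06082459] [-0.192  0.981 -0.   ]
bar (6274, array([ 453.8, -150.9]), array([91.5, 61.9]), np.float32(36.2), array([0.0779, 0.089 , 0.0965]))
```

View pics/w2.png

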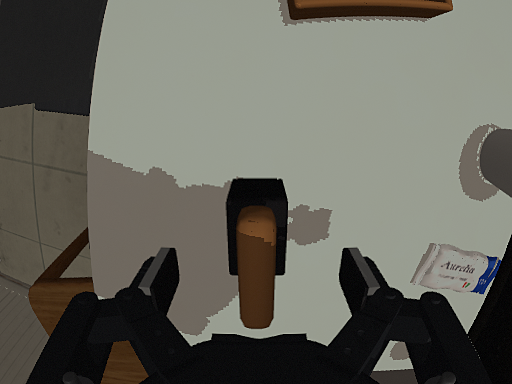

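The bar sits midway between the fingers (image x about 257) and is parallel to them. I close the gripper.

```bash
python3 -m jog '[0,0,0,0,0, 0,0,0,0,0, 0,0,0,0,0, 0,0,0,0,0, 0,0,0,0,0, 0,0,0,0,0, 0,0,0,0,0, 0,0,0,0,0]' 80
```

```text
clock: 5.48
tool_pos: [0.4515, -0.1519, 0.0604]
tool_rot: [0.635, 0.772, 0.0, 0.0]
contact_force: [-1.0, 0.3, 6.3]
opening: 0.0171
grip_force: 78.4
```

```bash
python3 -m jog '[0,0,0,-0.01,0, 0,0,0,-0.04,0, 0,0,0,-0.08,0, 0,0,0,-0.12,0, 0,0.02,0.005,-0.155,-1, 0,0.05,0.01,-0.17,-3, 0,0.09,0.02,-0.17,-5, 0,0.13,0.03,-0.17,-7, 0,0.16,0.036,-0.17,-8.5, 0,0.176,0.039,-0.17,-8.5, 0,0.176,0.039,-0.17,-8.5, 0,0.176,0.039,-0.17,-8.5]'
python3 - <<'E'
from h import *
o=get_obs();c=read_camera("wrist");cv2.imwrite("pics/w3.png",c["image"][:,:,::-1]);W=cloud(c,o)
M=R.from_quat(o["tool_rot"]).as_matrix();print(o["tool_pos"],M[:,0].round(3),o["contact_force"],o["opening"])
T=(W-o["tool_pos"])@M  # tool frame
print("post top",rect(W,(.457,.12),.025,.042,.056));print("post",rect(W,(.457,.12),.025,.025,.056));print("tray",rect(W,(.455,.117),.16,.026,.036))
for n,q in (("jam",(.42,.198)),("honey",(.481,.035))): print(n,rect(W,q,.045,.085,.11))
print("held tool frame bar", rect(T*[1,1,-1],(0,0),.05,-.03,.06))
for q in ["post_top","seat","caddy"]:
    for k in landmark_of("wrist",q)[:1]:
        p,d=ray(c,k["centre"],o);z={"post_top":.046,"seat":.01}.get(q,0)
        print(q,np.round(k["centre"]),round(k["score"],2),(p+d*(z-p[2])/d[2]).round(4))
E
```

```text
clock: 6.98
tool_pos: [0.4558, 0.0276, 0.2304]
tool_rot: [0.577, 0.817, -0.0, 0.0]
contact_force: [0.2, 0.3, -1.5]
opening: 0.0171
grip_force: 78.3
[0.45582455 0.02764394 0.23036998] [-0.334  0.942 -0.   ] [ 0.16287314  0.29508414 -1.47741367] 0.017054604332110194
post top (186, array([456.3, 120.2]), array([24.2, 26.8]), np.float32(109.9), array([0.0432, 0.0455, 0.047 ]))
post (640, array([456.2, 120.2]), array([24.4, 39.5]), np.float32(109.9), array([0.0267, 0.04  , 0.0464]))
tray (2310, array([502.9, 131.1]), array([205.5, 236.7]), np.float32(109.7), array([0.0278, 0.0315, 0.0333]))
jam (1960, array([426.9, 183.8]), array([60.6, 34.9]), np.float32(21.4), array([0.0954, 0.0999, 0.1015]))
honey (2021, array([482.5,  45.5]), array([46.8, 57.7]), np.float32(159.8), array([0.0915, 0.0948, 0.0961]))
held tool frame bar (14521, array([0.1, 2.2]), array([91.3, 61.8]), np.float32(64.9), array([-0.0151,  0.0305,  0.0579]))
post_top [286.  92.] 0.69 [0.4552 0.1181 0.046 ]
seat [281.  92.] 0.61 [0.4534 0.1175 0.01  ]
caddy [286.  92.] 0.69 [0.4593 0.121  0.    ]
```

View pics/w3.png

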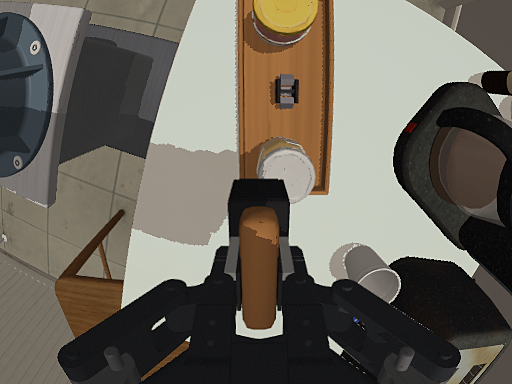

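The picture shows the handle held straight, bar vertical at column 258. The post is clear at (287,92), with its jaws along the tray. I measure the handle's offset in the hand.

Run:
```python
from h import *
o=get_obs();c=read_camera("wrist");W=cloud(c,o);M=R.from_quat(o["tool_rot"]).as_matrix();T=((W-o["tool_pos"])@M)*1000
def st(n,m):
    p=T[m];print(n,len(p),[np.percentile(p[:,i],[1,50,99]).round(1).tolist() for i in range(3)])
x,y,z=T[...,0],T[...,1],T[...,2];hs=c["image"][...,0].astype(int)-c["image"][...,2]
b=(abs(x)<45)&(abs(y)<14)
st("bar top",b&(z<-24)&(z>-36)&(hs>25));
st("bar top y",(abs(x)<15)&(abs(y)<14)&(z<-26)&(z>-36)&(hs>25))
f=(abs(x)<45)&(abs(y)<30)&(z>10)&(z<20)&(hs<25);st("foot top",f)
st("foot front wall",(x>15)&(x<45)&(abs(y)<15)&(z>20)&(z<62))
st("foot topfront y",(x>12)&(x<24)&(abs(y)<30)&(z>10)&(z<20))
d=np.array([.4563,.1202,0])-o["tool_pos"];print("shift to post in tool",(d@M).round(4),"heading",np.degrees(np.arctan2(M[1,0],M[0,0])))
```

```text
bar top 3907 [[-30.2, 6.6, 30.5], [-7.7, 0.8, 9.0], [-30.7, -28.9, -24.3]]
bar top y 1744 [[-14.6, 1.4, 14.8], [-7.3, 0.8, 8.6], [-30.8, -29.1, -26.2]]
foot top 1313 [[1.2, 18.9, 24.5], [-17.5, -0.9, 18.1], [13.1, 14.7, 19.5]]
foot front wall 907 [[23.6, 24.2, 24.7], [-14.7, 0.2, 14.7], [20.3, 37.1, 60.1]]
foot topfront y 832 [[12.2, 20.7, 24.0], [-17.6, -0.3, 18.0], [13.1, 14.6, 19.1]]
shift to post in tool [0.087  0.0313 0.2303] heading 109.5220414341813
```

```bash
python3 -m jog '[0,0.03,0.01,0,-0.3, 0,0.06,0.02,0,-0.3, 0,0.08,0.028,0,-0.3, 0,0.0878,0.031,0,-0.3, 0,0.0878,0.031,0.02,-0.3, 0,0.0878,0.031,0.05,-0.3, 0,0.0878,0.031,0.08,-0.3, 0,0.0878,0.031,0.1,-0.3, 0,0.0878,0.031,0.11,-0.3, 0,0.0878,0.031,0.11,-0.3]'
python3 - <<'E'
from h import *
o=get_obs();M=R.from_quat(o["tool_rot"]).as_matrix()
print(o["tool_pos"],((np.array([.4563,.1202,0])-o["tool_pos"])@M).round(4),np.degrees(np.arctan2(M[1,0],M[0,0])),o["contact_force"])
c=read_camera("wrist");s=read_camera("scene");a=c["image"][40:340,130:390];b=s["image"][180:280,200:300]
f=lambda i:cv2.resize(i,(400,460),interpolation=cv2.INTER_CUBIC)
cv2.imwrite("pics/w4.png",np.hstack([f(a),f(b)])[:,:,::-1])
E
```

```text
clock: 8.48
tool_pos: [0.4555, 0.1211, 0.1202]
tool_rot: [0.575, 0.818, -0.0, -0.0]
contact_force: [0.2, -0.5, -0.3]
opening: 0.0167
grip_force: 78.3
[0.45548066 0.12110661 0.12019704] [-0.0011  0.0005  0.1202] 109.86417586955608 [ 0.19087883 -0.51287877 -0.28780856]
```

View pics/w4.png

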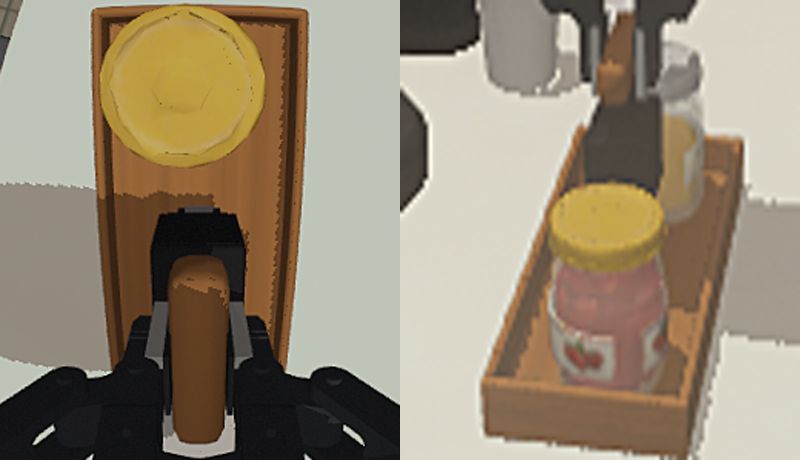

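The foot hangs over the post, square to the tray, and both jars are clear of the fingers. I lower it in small steps and watch the force.

```bash
python3 -m jog '[0,0,0,0.004,0, 0,0,0,0.008,0, 0,0,0,0.011,0, 0,0,0,0.014,0, 0,0,0,0.017,0, 0,0,0,0.017,0]'; python3 -m jog '[0,0,0,0.002,0, 0,0,0,0.004,0, 0,0,0,0.006,0, 0,0,0,0.008,0, 0,0,0,0.008,0]'
```

```text
clock: 9.32
tool_pos: [0.4554, 0.1215, 0.1031]
tool_rot: [0.574, 0.819, -0.0, -0.0]
contact_force: [-0.2, 0.4, -0.6]
opening: 0.0167
grip_force: 78.3
clock: 9.95
tool_pos: [0.4555, 0.1215, 0.0951]
tool_rot: [0.574, 0.819, -0.0, -0.0]
contact_force: [-0.1, 0.3, -0.9]
opening: 0.017
grip_force: 78.3
```

```bash
python3 -m jog '[0,0,0,0.002,0, 0,0,0,0.004,0, 0,0,0,0.006,0, 0,0,0,0.007,0, 0,0,0,0.008,0, 0,0,0,0.009,0, 0,0,0,0.010,0, 0,0,0,0.010,0]'; python3 -m jog '[0,0,0,0.001,0, 0,0,0,0.002,0, 0,0,0,0.002,0]';python3 -m jog '[0,0,0,0.001,0, 0,0,0,0.002,0, 0,0,0,0.002,0]'
```

```text
clock: 10.95
tool_pos: [0.4556, 0.1216, 0.0853]
tool_rot: [0.574, 0.819, 0.0, 0.0]
contact_force: [-0.1, 0.4, 0.2]
opening: 0.0165
grip_force: 78.3
clock: 11.32
tool_pos: [0.4557, 0.1216, 0.0833]
tool_rot: [0.574, 0.819, 0.0, 0.0]
contact_force: [0.9, 0.4, 0.3]
opening: 0.0168
grip_force: 78.6
clock: 11.7
tool_pos: [0.4557, 0.1215, 0.0813]
tool_rot: [0.574, 0.819, 0.0, 0.0]
contact_force: [0.2, 1.4, 3.1]
opening: 0.0171
grip_force: 78.9
```

```bash
for i in 1 2 3 4; do python3 -m jog '[0,0,0,0.0005,0, 0,0,0,0.001,0, 0,0,0,0.001,0]' | egrep 'tool_pos|contact'; done
```

```text
tool_pos: [0.4557, 0.1215, 0.0804]
contact_force: [-0.6, 1.3, 6.4]
tool_pos: [0.4557, 0.1216, 0.0794]
contact_force: [1.0, 2.0, 4.0]
tool_pos: [0.4555, 0.1215, 0.0781]
contact_force: [0.8, 1.8, -0.4]
tool_pos: [0.4553, 0.1214, 0.077]
contact_force: [0.1, 1.5, -4.6]
```

It has snapped past the jaws, and now I go down to the floor.

```bash
python3 -m jog '[0,0,0,0.001,0, 0,0,0,0.002,0, 0,0,0,0.003,0, 0,0,0,0.004,0, 0,0,0,0.004,0]' | egrep 'tool_pos|contact'; for i in 1 2 3; do python3 -m jog '[0,0,0,0.0005,0, 0,0,0,0.001,0, 0,0,0,0.001,0]' | egrep 'tool_pos|contact'; done
```

```text
tool_pos: [0.4557, 0.1215, 0.0734]
contact_force: [0.2, -0.9, -2.2]
tool_pos: [0.4556, 0.1215, 0.0723]
contact_force: [0.2, -1.0, -0.7]
tool_pos: [0.4556, 0.1215, 0.0713]
contact_force: [-0.5, -0.1, -1.2]
tool_pos: [0.4557, 0.1215, 0.0704]
contact_force: [-1.9, 0.1, 2.6]
```

```bash
python3 -m jog '[0,0,0,0.0003,0, 0,0,0,0.0005,0, 0,0,0,0.0005,0]' | egrep 'tool_pos|contact';python3 - <<'E'
from h import *
o=get_obs();s=read_camera("scene")
c=read_camera("wrist");W=cloud(c,o);M=R.from_quat(o["tool_rot"]).as_matrix();T=((W-o["tool_pos"])@M)*1000
x,y,z=T[...,0],T[...,1],T[...,2];f=(x>10)&(x<26)&(abs(y)<17)&(z>8)&(z<22)
print("foot top world z",np.percentile(W[...,2][f],[20,50,80]))
print(np.mean([get_obs()["contact_force"] for _ in range(5)],0))
E
```

```text
tool_pos: [0.4557, 0.1216, 0.0704]
contact_force: [-5.0, -1.9, 13.0]
foot top world z [0.05414908 0.05570459 0.0563878 ]
[-5.12426507 -1.40402946 13.79405742]
```

It is home: the foot top is at 0.056, which is 46 + 10 mm, and the floor pushes back. Now the pull test, first relieving the press and then rising gradually.

```bash
for i in 1 2 3; do python3 -m jog '[0,0,0,-0.0002,0, 0,0,0,-0.0004,0, 0,0,0,-0.0005,0]' | egrep 'tool_pos|contact'; done
```

```text
tool_pos: [0.4557, 0.1215, 0.0704]
contact_force: [-1.5, -0.5, 3.6]
tool_pos: [0.4555, 0.1215, 0.0707]
contact_force: [-0.0, -0.1, -2.6]
tool_pos: [0.4556, 0.1215, 0.0713]
contact_force: [-0.6, 0.0, -1.4]
```

```bash
for i in 1 2 3 4; do python3 -m jog '[0,0,0,-0.0002,0, 0,0,0,-0.0004,0, 0,0,0,-0.0004,0]' | egrep 'tool_pos|contact'; done
```

```text
tool_pos: [0.4556, 0.1215, 0.0717]
contact_force: [-0.3, -0.9, -1.8]
tool_pos: [0.4556, 0.1215, 0.0721]
contact_force: [-0.2, 0.6, -1.4]
tool_pos: [0.4556, 0.1215, 0.0725]
contact_force: [-0.5, -0.4, -2.3]
tool_pos: [0.4556, 0.1215, 0.0729]
contact_force: [-0.1, 0.2, -0.7]
```

```bash
for i in 1 2 3 4; do python3 -m jog '[0,0,0,-0.0001,0, 0,0,0,-0.0003,0, 0,0,0,-0.0003,0]' | egrep 'tool_pos|contact'; done
```

```text
tool_pos: [0.4556, 0.1215, 0.0732]
contact_force: [-0.6, -0.3, -2.5]
tool_pos: [0.4555, 0.1215, 0.0735]
contact_force: [-0.6, 0.7, -1.9]
tool_pos: [0.4555, 0.1215, 0.0738]
contact_force: [-0.6, 0.5, -3.8]
tool_pos: [0.4555, 0.1215, 0.074]
contact_force: [0.5, 1.5, -5.6]
```

```bash
for i in 1 2 3; do python3 -m jog '[0,0,0,-0.0001,0, 0,0,0,-0.0002,0, 0,0,0,-0.0002,0]' | egrep 'tool_pos|contact'; python3 -c "
from cell import *;print(get_obs()['contact_force'][2])"; done
```

```text
tool_pos: [0.4554, 0.1215, 0.0742]
contact_force: [-0.2, 0.8, -8.0]
-8.035191499636323
tool_pos: [0.4554, 0.1215, 0.0744]
contact_force: [-1.2, 1.1, -10.2]
-10.186796907551185
tool_pos: [0.4555, 0.1215, 0.0746]
contact_force: [-1.1, 1.0, -13.4]
-13.414679853975574
```

```bash
for i in 1 2 3 4 5; do python3 -m jog '[0,0,0,0,0]' | egrep 'clock|contact'; done
```

```text
clock: 20.8
contact_force: [-1.6, 1.1, -13.3]
clock: 20.92
contact_force: [0.6, 0.4, -13.9]
clock: 21.05
contact_force: [-1.3, 0.7, -13.9]
clock: 21.18
contact_force: [-0.7, 0.1, -13.4]
clock: 21.3
contact_force: [-0.7, 0.7, -12.3]
```

I held about 12 N net (13.3 read, less about 1.5 of weight) for over half a second. Now I ease off back to the floor.

```bash
python3 -m jog '[0,0,0,0.0003,0, 0,0,0,0.0006,0, 0,0,0,0.0009,0, 0,0,0,0.0012,0, 0,0,0,0.0016,0, 0,0,0,0.002,0, 0,0,0,0.0025,0, 0,0,0,0.003,0, 0,0,0,0.0035,0, 0,0,0,0.0039,0, 0,0,0,0.0039,0]' | egrep 'tool_pos|contact'; python3 -m jog '[0,0,0,0.0003,0, 0,0,0,0.0003,0]' | egrep 'tool_pos|contact'
```

```text
tool_pos: [0.4556, 0.1215, 0.0708]
contact_force: [-0.9, -0.6, -1.0]
tool_pos: [0.4556, 0.1215, 0.0705]
contact_force: [0.1, 0.3, -1.8]
```

```bash
python3 -m jog '[0.03,0,0,0,0, 0.05,0,0,0,0, 0.06,0,0,0,0, 0.06,0,0,0,0, 0.06,0,0,0,0, 0.06,0,0,0,0]' ; python3 -m jog '[0.06,0,0,-0.01,0, 0.06,0,0,-0.03,0, 0.06,0,0,-0.06,0, 0.06,0,0,-0.1,0, 0.06,0,0,-0.14,0, 0.06,-0.02,0,-0.17,0, 0.06,-0.05,0,-0.18,0, 0.06,-0.08,0,-0.18,0, 0.06,-0.08,0,-0.18,0, 0.06,-0.08,0,-0.18,0]'
python3 - <<'E'
from h import *
o=get_obs();c=read_camera("wrist");W=cloud(c,o);cv2.imwrite("pics/w5.png",c["image"][:,:,::-1])
print("bar",rect(W,(.4563,.1202),.045,.078,.14));m=(np.hypot(W[...,0]-.4563,W[...,1]-.1202)<.035)&(W[...,2]>.045)&(W[...,2]<.07);print("foot top",np.percentile(W[...,2][m],[20,50,80]))
o=get_obs();W=cloud(read_camera("top"),o)
for n,q in (("jam",(.42,.198)),("honey",(.481,.035))): print(n,rect(W,q,.05,.075,.12))
E
```

```text
clock: 23.68
tool_pos: [0.4556, 0.1215, 0.0705]
tool_rot: [0.574, 0.819, -0.0, -0.0]
contact_force: [-0.1, -0.5, -0.3]
opening: 0.0604
grip_force: 0.0
clock: 24.92
tool_pos: [0.4826, 0.0465, 0.2508]
tool_rot: [0.574, 0.819, 0.0, -0.0]
contact_force: [-0.2, -0.4, 0.2]
opening: 0.0601
grip_force: 0.0
bar (1144, array([456. , 120.1]), array([18.1, 64.6]), np.float32(109.6), array([0.0949, 0.0991, 0.1008]))
foot top [0.05536681 0.05605488 0.05661559]Traceback (most recent call last):
  File "<stdin>", line 5, in <module>
  File "h.py", line 32, in rect
    return len(p),np.round(r[0],1),np.round(r[1],1),round(np.degrees(np.arctan2(e[1],e[0]))%180,1),np.percentile(p[:,2],[5,50,95]).round(4)
                                                                                                   ~~~~~~~~~~~~~^^^^^^^^^^^^^^^^^^
    return _quantile_unchecked(
        a, q, axis, out, overwrite_input, method, keepdims, weights)
    return _ureduce(a,
                    func=_quantile_ureduce_func,
    ...<5 lines>...
                    overwrite_input=overwrite_input,
                    method=method)
    r = func(a, **kwargs)
    result = _quantile(arr,
                       quantiles=q,
    ...<2 lines>...
                       out=out,
                       weights=wgt)
    slices_having_nans = np.isnan(arr[-1, ...])
                                  ~~~^^^^^^^^^
IndexError: index -1 is out of bounds for axis 0 with size 0
```

View pics/w5.png

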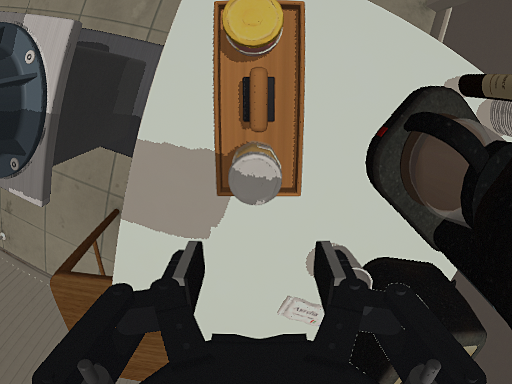

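The handle is seated at (258,98), with the foot top at 0.056 and the bar centred over the post. Both jars are standing in place at (252,22) and (255,175). The top-view jar check failed because the arm blocked that camera, but this picture shows the same thing.

```bash
python3 -c "
from cell import *;print(job_done())"
```

```text
the job is handed in; nothing more can be done
None
```

The handle is clipped home on the post and held a pull of about 12 N net for over half a second (the sensor read up to 13.9 N with the handle's weight), then was released still seated; the jars stand where they were, and the job is handed in at about 25 s.

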